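# Nudge the plywood panel onto the jig's two locating pins

## Task

Push the black-faced plywood panel sideways across the jig, along its aluminium fence, until both of its holes drop over the two steel locating pins and it sits flat and fully home on the jig's lower bed. Only push it with the fingers, never lift it, and leave the mug, the jar and the hammer where they are. Finish with the hand clear of everything.

Things in the scene. Friction and masses are not known exactly. Their poses are not given: they have to be found in the camera images.
- jig: Fixed pale wooden jig, board 188 x 290 mm, top face (the bed) 12 mm above the table. Origin: at table height under the middle of the panel's seat. Panel slides to jig +y; fence on the +x side. Board spans x -99 to +89, y -200 to +90 mm. Place and yaw (within 0.25 rad of world axes) vary.
- seat (a point): Middle of the seat on the jig's bed, z = 12 mm: where the panel's origin ends up, same yaw as the jig. Then its +y edge is flush with the board's +y end, its rear edge 4 mm past the ledge, its side 1.5 mm from the fence.
- ledge (a point): Middle of the front (+y) top edge of the jig's plywood ledge, 8 mm higher than the bed (top z = 20 mm). The ledge spans jig x -99 to +62, y -200 to -94 mm; the panel's rear part rests on it at the start.
- fence (a point): Top inner edge of the aluminium fence beside the seat, at jig x +66.5, y 0, z 36 mm. The fence runs along jig y over the whole board; its inner face looks to jig -x.
- panel: Loose plywood panel, black top, pale edges: 130 (x) x 180 (y) x 18 mm, 0.2 to 0.4 kg. Origin: centre of underside, z up. Pale line across its top near the rear (-y) end. Starts level on ledge and pin tops (underside z = 20 mm), 25-60 mm short of the seat in jig -y, 10-22 mm off it in jig -x, yaw within 0.1 rad of the jig's. Its rear tips down 8 mm some 4 mm before the seat is reached.
- hole0 (a point): Centre of the panel's -x through hole, 23 mm diameter, at its underside, panel (-35, +15) mm.
- hole1 (a point): Centre of the panel's +x through hole (nearer the fence), 23 mm diameter, at its underside, panel (+35, +15) mm.
- pin0 (a point): Foot (z = 12 mm) of the jig's -x steel pin, at jig (-35, +15) mm. 20 mm diameter, stands 8 mm above the bed, top level with the ledge, tapering to a 10 mm flat top, so it takes up some 6 mm of error when the panel is pushed on. Hidden under the panel at the start.
- pin1 (a point): Foot (z = 12 mm) of the jig's +x pin (nearer the fence), at jig (+35, +15) mm; same shape as the other.
- mug: Bystander: white ceramic mug, 76 mm across, 90 mm high, standing behind the ledge end of the jig. Origin: centre of its underside.
- jar: Bystander: squat greyish screw-top jar, 60 mm across, 75 mm high, standing past the jig's +y end. Origin: centre of its underside.
- hammer: Bystander: hammer with a wooden handle, 240 mm long, lying beyond the fence, about along it. Origin: under its middle; handle to its own -x.
Not all that is in view belongs to the job. What is shaped like the panel but turquoise is not meant.

How it is judged (in metres and radians):
At the end, for the whole second after the job is handed in: Both holes are over their pins (centres within 3 mm), the panel lies flat on the bed (underside within 2 mm of it at both holes, tilt under 0.02 rad) and at rest (horizontal distance between hole0 and pin0 below 0.003 m and horizontal distance between hole1 and pin1 below 0.003 m and z of hole0 in the frame of pin0 below 0.002 m and z of hole1 in the frame of pin1 below 0.002 m and angle between panel's own z axis and vertical below 0.02 rad and linear speed of panel below 0.01 m/s); the robot touches nothing.
It fails at once if the panel is lifted (more than 6 mm above the level it starts at) (z of panel in the frame of jig above 0.026 m).
It fails at once if the panel is tipped up (more than 0.2 rad) (angle between panel's own z axis and vertical above 0.2 rad).
It fails at once if the mug is moved more than 15 mm (distance of mug from where it was at the start of the episode above 0.015 m).
It fails at once if the jar is moved more than 15 mm (distance of jar from where it was at the start of the episode above 0.015 m).
It fails at once if the hammer is moved more than 15 mm (distance of hammer from where it was at the start of the episode above 0.015 m).
It also fails if it takes over 51 s, if anything falls off the work surface, if the arm or the gripper's body presses on something with over 40 N, if the wrist force passes 120 N, or if a joint passes its speed limit or range.

## Robot

A 6-joint arm with a two-finger parallel gripper is mounted at the origin on the work surface. World frame = base frame: x ahead of the robot, y to its left, z up, the work surface at z = 0. Lengths are in m, angles in degrees, forces in N, time in s.
With the tool pointing down it reaches from about 0.25 to 0.725 m from the base axis. Payload 9.7 kg.
Tool frame: the origin (TCP) lies midway between the tips of the shut fingers; the grasp point (between the pads) lies 19 mm behind it; x points along the fingers, y is the direction in which the jaws open and shut, and the axes are right-handed (so a half turn about x gives the same grasp; the last joint's range is limited). The gripper opens to 85 mm and grips with 20 to 120 N. Pads are 22 mm wide; open, the fingers measure 114 mm over their backs; the gripper's body (76 mm by 85 mm) begins 54 mm behind the grasp point. The pads swing forward as they close: fully open they stand 13 mm farther back than shut.
Start: joints at [63.885, 4.979, 10.078, 95.1, 0, 90], TCP at [0.242, 0.494, 0.231] pointing down, gripper open.
Joint ranges: [-179.16, 179.16], [-48.56, 103.87], [-65.8, 70.77], [-126.05, 130.52], [-82.76, 87.17], [-180, 180]. Speed limits (degrees/s): [127.2, 127.2, 147.25, 180, 180, 180].

## Interface

Orientations are given as [roll, pitch, yaw] about the fixed x, y, z axes, in that order (R = Rz(yaw) Ry(pitch) Rx(roll)).
In Python, from workcell import bot, cams gives the robot as it stands.
- The arm moves only by the tool apply_moves, never from a script. Its argument "commands" is a list of rows, each a list of 5 numbers: the shift along the tool's x, y, z in m, then the turn about the tool's x in rad, then the opening, from -1 (shut) to 1 (fully open). In form: [[tx, ty, tz, roll, hand], ...]. A call has 1 to 12 rows; each row is the pose to reach, as a shift and turn from the pose measured when the call began, along the tool's axes at that moment; what a row does not reach only later rows make up. A row lasts 1/10 s, in which the tool goes at most 50 mm and 8.59 degrees, less where a joint would pass 70% of its speed; a pose out of reach is approached as far as the arm can. A call with a gripper value outside its range is refused whole. The fingers move at their own pace and stop on an object; "newtons" is the grip in N (left out, the last holds). Time passes only in rows, so rows that repeat a pose let the fingers close. It gives the time, the measured TCP pose, the force and the opening at its end, in the units of the state.
- bot.get_obs(): the state, without advancing time (a new reading comes with each control period).
- cams.camera(name): name is "scene" or "top"; returns a dict with "frame" (480x640x3 uint8, blue, green, red), "depth" (480x640 float32, m along the optical axis (not along the pixel's ray), 0 where there is no reading), "camera_matrix" (3x3 intrinsics, pixels), "R" (3x3) and "t" (3): a world point X has camera coordinates R X + t. Camera axes: x right, y down, z forward; pixel columns grow to the right and rows downward; lengths in m; the calibration is good to about 2 mm. A picture is of the moment at which its call begins.
- bot.job_done(): hands the job in, once; it reports no verdict.
Trained networks look in the newest picture that a camera, given by its name, has taken for a name from the list of things; names that differ only in an ending like _2 or _b are one class to them, and where a whole thing is asked for, a point or a joint stands for the part that bears it (a point fixed in the world has none). Each returns a list of dicts, best first, with "confidence" (0 to 1); they miss things now and then, are a little off and sometimes report something else, mostly with a low value. They report only what shows in the picture. A call takes as long as a camera call. They do not tell look-alikes from the thing itself.
- cams.spot_in(name, camera): "rect" ([left, top, right, bottom] in pixels, round what is visible of it).
The state is a dict: "time": time; "q": joint angles; "qd": joint speeds; "joint_efforts": joint torques, N m; "ee_pos": TCP position; "tcp_rot": TCP orientation; "wrist_force": force on the tool from outside, world axes, zero at the start; "torque": the same for the moment, N m; "opening": finger opening in m.
Only numpy, scipy, OpenCV 4.12 (cv2) and the standard library are available. Lean on these libraries where they do the work, as an engineer would, in place of code of your own. Each camera call takes 0.05 s, during which the arm holds its last target. There are 200 camera calls.

## Working session

There is one attempt and no reset: what is moved stays moved. The work goes in short steps, Python scripts to look and compute and a tool call to move; the robot and the scene stay as the last step left them, time stands still between calls to the robot, and variables do not carry over. Pictures are saved under pics/ and viewed, about 8 in all and at most 12, crops included, and the job is handed in when it is done.

Besides the shell and the picture viewer there is one more tool, called in YAML: its name, and indented under it one key for each argument. apply_moves: Moves the arm, as the interface text tells. Its arguments: {"type":"object","properties":{"commands":{"type":"array"},"newtons":{"type":"number"}},"required":["commands"]}

```bash
mkdir -p pics
python3 - <<'E'
from workcell import bot,cams
import cv2,numpy as np
o=bot.get_obs();print({k:np.round(v,3).tolist() for k,v in o.items()})
for c in("scene","top"):
    d=cams.camera(c);cv2.imwrite(f"pics/{c}0.png",d["frame"]);np.savez(f"{c}0.npz",**d)
    print(c,np.round(d["camera_matrix"],1).tolist(),np.round(d["R"],3).tolist(),np.round(d["t"],3).tolist())
    for n in("panel","jig","fence","ledge","seat","mug","jar","hammer","hole0"):
        print(n,[(np.round(r["rect"]).tolist(),round(r["confidence"],2)) for r in cams.spot_in(n,c)])
E
```

```text
{'time': 0.0, 'q': [63.886, 5.012, 10.033, 95.1, 0.001, 89.998], 'qd': [0.049, -0.047, 0.023, -0.016, 0.011, 0.061], 'joint_efforts': [-0.002, -52.039, 46.48, 0.016, -0.0, 0.0], 'ee_pos': [0.242, 0.494, 0.231], 'tcp_rot': [-90.365, 89.92, -116.477], 'wrist_force': [0.26, 0.363, 0.257], 'torque': [-0.03, -0.011, -0.06], 'opening': 0.086}
scene [[582.8, 0.0, 315.5], [0.0, 582.8, 239.6], [0.0, 0.0, 1.0]] [[-0.798, 0.603, 0.015], [0.432, 0.588, -0.684], [-0.421, -0.54, -0.729]] [0.413, -0.192, 1.488]
panel [([279.0, 229.0, 370.0, 310.0], 0.95), ([292.0, 106.0, 368.0, 159.0], 0.71)]
jig []
fence [([252.0, 212.0, 388.0, 342.0], 0.77)]
ledge [([248.0, 213.0, 390.0, 343.0], 0.65), ([276.0, 226.0, 369.0, 311.0], 0.33)]
seat [([250.0, 209.0, 388.0, 344.0], 0.62)]
mug [([274.0, 153.0, 308.0, 208.0], 0.74)]
jar [([336.0, 325.0, 370.0, 375.0], 0.8)]
hammer [([219.0, 263.0, 283.0, 368.0], 0.92)]
hole0 [([276.0, 227.0, 369.0, 311.0], 0.94), ([290.0, 106.0, 369.0, 160.0], 0.8)]
top [[499.4, 0.0, 318.2], [0.0, 499.4, 243.6], [0.0, 0.0, 1.0]] [[0.01, -1.0, 0.012], [-0.997, -0.011, -0.082], [0.083, -0.011, -0.997]] [-0.03, 0.519, 1.063]
panel [([232.0, 194.0, 328.0, 268.0], 0.81), ([412.0, 330.0, 498.0, 431.0], 0.56)]
jig [([210.0, 173.0, 359.0, 287.0], 0.91)]
fence [([217.0, 174.0, 358.0, 286.0], 0.61)]
ledge [([210.0, 172.0, 361.0, 288.0], 0.82)]
seat [([214.0, 172.0, 359.0, 286.0], 0.67)]
mug [([373.0, 261.0, 422.0, 306.0], 0.79)]
jar [([172.0, 180.0, 206.0, 210.0], 0.87), ([213.0, 174.0, 360.0, 284.0], 0.51)]
hammer [([236.0, 117.0, 344.0, 171.0], 0.76)]
hole0 [([413.0, 332.0, 496.0, 432.0], 0.74), ([232.0, 198.0, 327.0, 272.0], 0.69)]
```

View pics/top0.png

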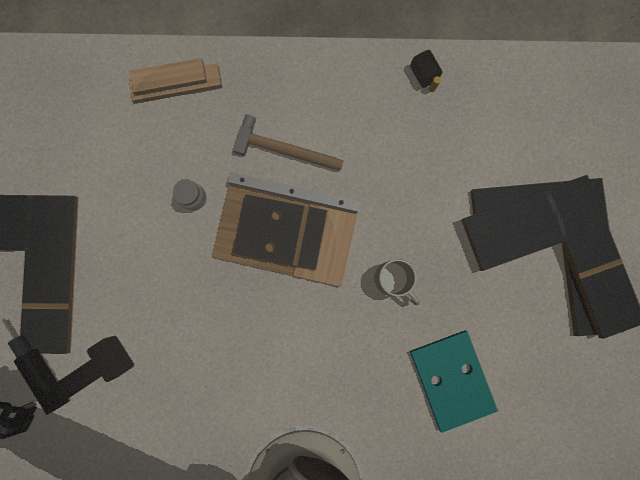

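View pics/scene0.png

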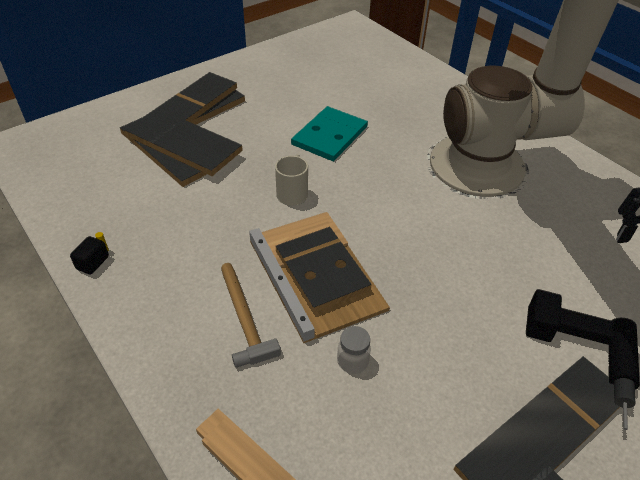

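Candidates: the black panel on the jig (top ~280,232; scene ~325,270), a turquoise decoy (top ~453,380), and black boards at the left and right (top ~45,275 and ~550,240). Only the first one lies on the jig beside the fence, with two holes and a pale line towards its rear, so it fits. Jig +y is image left in the top view, and the fence is image up. Next I'll make an enlarged, rectified view and fit it.

```bash
cat > h.py <<'E'
import numpy as np,cv2
S=2000.;X0,X1,Y0,Y1=.20,.47+.10,-.14,.26   # ortho: px/m
def ortho(d,z):
    # image col = (Y1-y)*S, row=(X1-x)*S
    K,R,t=d["camera_matrix"],d["R"],d["t"]
    A=np.array([[0,-1/S,X1],[-1/S,0,Y1],[0,0,z],[0,0,1]])
    A=np.array([[0,-1/S,X1],[-1/S,0,Y1],[0,0,z]]);   # world = A@(c,r,1)
    H=K@(R@A+np.outer(t,[0,0,1]))
    return cv2.warpPerspective(d["frame"],H,(int((Y1-Y0)*S),int((X1-X0)*S)),flags=cv2.INTER_CUBIC|cv2.WARP_INVERSE_MAP)
def w2p(x,y): return np.array([(Y1-y)*S,(X1-x)*S])
def p2w(c,r): return np.array([X1-r/S,Y1-c/S])
def cloud(d):
    K,R,t=d["camera_matrix"],d["R"],d["t"];v,u=np.mgrid[:480,:640];z=d["depth"]
    P=np.stack([(u-K[0,2])/K[0,0]*z,(v-K[1,2])/K[1,1]*z,z],-1)
    return (P-t)@R
E
python3 - <<'E'
from h import *
ims=[]
for c in("top","scene"):
    d=np.load(c+"0.npz");im=ortho(d,.038);cv2.imwrite(f"o_{c}.png",im);ims.append(im)
    P=cloud(d);z=P[...,2]
    for n,r in (("mug",(373,261,412,306) if c=="top" else (274,153,308,208)),("jar",(172,180,206,210) if c=="top" else (336,325,370,375))):
        q=P[r[1]:r[3],r[0]:r[2]].reshape(-1,3);q=q[q[:,2]>.055];print(c,n,len(q),q.min(0).round(3),q.max(0).round(3))
    q=P[(z>.024)&(P[...,0]>.3)&(P[...,0]<.53)&(abs(P[...,1])<.3)]
    print(c,len(q),q[:,2].max())
cv2.imwrite("pics/ortho.png",np.vstack([cv2.resize(i,(800,740))[150:450] for i in ims]))
E
```

```text
top mug 323 [ 0.407 -0.219  0.055] [ 0.481 -0.012  1.103]
top jar 541 [ 0.43  -0.012  0.055] [0.645 0.279 1.103]
top 3880 1.102749593188271
scene mug 812 [ 0.4   -0.229  0.055] [1.039 0.667 0.948]
scene jar 730 [0.596 0.228 0.055] [1.039 0.667 0.948]
scene 2847 0.0954005228566807
```

View pics/ortho.png

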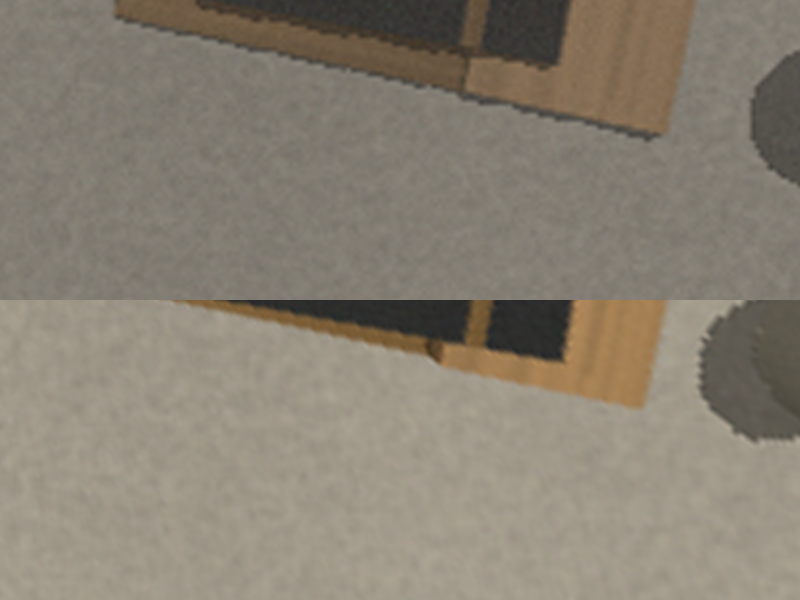

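```bash
sed -i 's/^S=.*/S=2000.;X0,X1,Y0,Y1=.40,.68,-.14,.26/' h.py
python3 - <<'E'
from h import *
ims=[]
for c in("top","scene"):
    d=np.load(c+"0.npz")
    hs=cv2.cvtColor(ortho(d,.038),cv2.COLOR_BGR2HSV);V=hs[...,2]
    # dark panel
    m=((V<58)).astype(np.uint8)*255
    p=w2p(.535,.06).astype(int)
    m=cv2.morphologyEx(m,cv2.MORPH_OPEN,np.ones((5,5)))
    for z in(.038,):
        im=ortho(d,z)
        n,l,st,ce=cv2.connectedComponentsWithStats(m)
        for i in range(1,n):
            if st[i,4]>2500: 
                mm=(l==i).astype(np.uint8); pts=cv2.findNonZero(mm)
                r=cv2.minAreaRect(pts); print(c,st[i,4],"c",p2w(*r[0]).round(4),"mm",np.round(np.array(r[1])/2,1),r[2])
                cv2.polylines(im,[cv2.boxPoints(r).astype(int)],True,(0,255,0),1)
    ims.append(im)
big=np.vstack([cv2.resize(i,(800,560))[60:360] for i in ims]);cv2.imwrite("pics/ortho2.png",big)
E
```

```text
top 51175 c [0.5476 0.0833] mm [128.6 129.5] 10.491477012634277
top 7568 c [ 0.5356 -0.0117] mm [ 37.  105.4] 10.370741844177246
scene 64302 c [0.5499 0.0818] mm [131.4 131.3] 10.45163345336914
scene 18978 c [ 0.5325 -0.0129] mm [ 37.8 130.7] 10.366321563720703
```

View pics/ortho2.png

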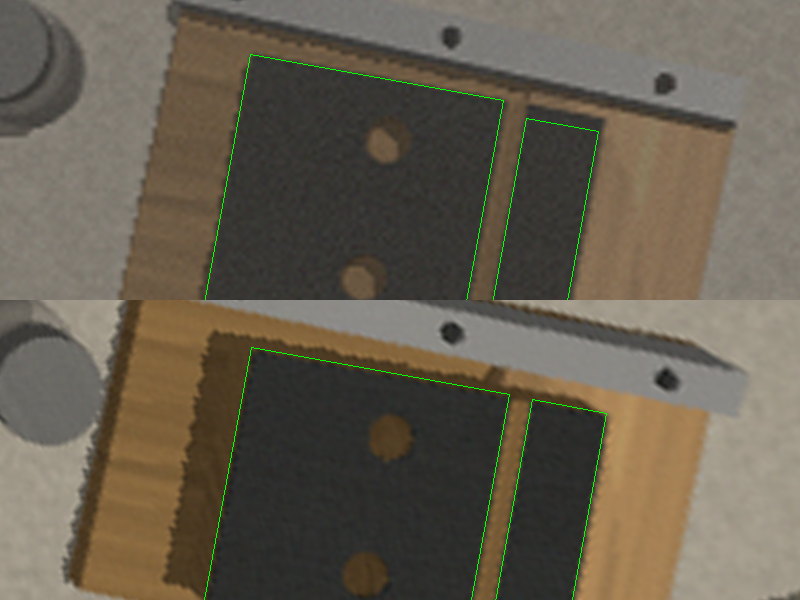

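```bash
cat >> h.py <<'E'
def line(pts):
    """robust line through world points -> point, dir"""
    vx,vy,x,y=cv2.fitLine(np.float32(pts),cv2.DIST_HUBER,0,.001,.001).ravel();return np.array([x,y]),np.array([vx,vy])
def jigfit(d,cam,dbg=False):
    g=lambda z:cv2.GaussianBlur(cv2.cvtColor(ortho(d,z),cv2.COLOR_BGR2HSV),(5,5),1)
    out={}
    # fence inner top edge, columns y from .11 to -.09
    h=g(.036);pts=[]
    for y in np.linspace(.12,-.07,60):
        xe=.607+ (y-.06)*np.tan(np.radians(12.)) # guess
        c=int((Y1-y)*S);r0=int((X1-xe)*S)
        col=(h[r0-24:r0+24,c,1].astype(float) if cam=="scene" else -h[r0-24:r0+24,c,2].astype(float))
        k=np.argmax(np.gradient(col));pts.append(p2w(c,r0-24+k))
    out["fence"]=line(pts)
    for nm,z,y0 in(("end",.012,.16),("rear",.020,-.105)):
        h=g(z)[...,1].astype(float);pts=[]
        for x in np.linspace(.48,.55,30):
            ye=y0+(x-.53)*-.2
            r=int((X1-x)*S);c0=int((Y1-ye)*S);a=max(c0-40,0);s=h[r,a:c0+40]
            gr=np.gradient(s);k=np.argmax(gr if nm=="end" else -gr);pts.append(p2w(a+k,r))
        out[nm]=line(pts)
    return out
E
python3 - <<'E'
from h import *
for c in("top","scene"):
    d=np.load(c+"0.npz");o=jigfit(d,c);im=ortho(d,.02)
    for n,(p,v) in o.items():
        ang=np.degrees(np.arctan2(v[0],v[1]) if n=="fence" else np.arctan2(-v[1],v[0]));print(c,n,p.round(4),round((ang+90)%180-90,2))
        cv2.line(im,*[tuple(int(a) for a in w2p(*(p+s*v))) for s in(-.15,.15)],(0,0,255),1)
    cv2.imwrite(f"o_{c}.png",im)
P,F=o["fence"],o["end"]
cv2.imwrite("pics/fit.png",np.hstack([cv2.resize(cv2.imread(f"o_{c}.png"),(400,280)) for c in("top","scene")]))
E
```

```text
top fence [0.605 0.029] 10.23
top end [0.5164 0.1546] 26.05
top rear [ 0.5104 -0.092 ] 12.18
scene fence [5.976e-01 2.000e-04] 10.34
scene end [0.5152 0.1584] 19.71
scene rear [ 0.515  -0.0946] 12.88
```

View pics/fit.png

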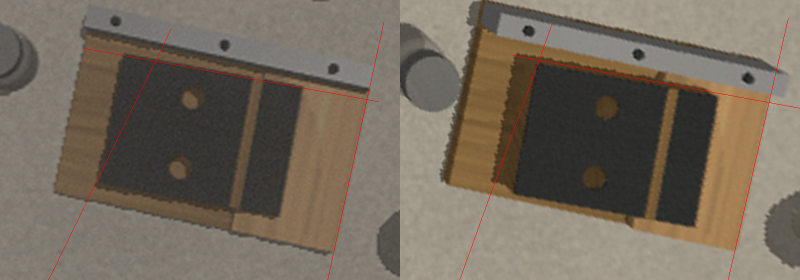

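```bash
sed -i 's/xe=.607+/xe=.621+/; s/"end",.012,.16/"end",.012,.198/; s/(5,5),1)/(5,5),1.5)/' h.py
python3 - <<'E'
from h import *
for c in("top","scene"):
    d=np.load(c+"0.npz");o=jigfit(d,c);im=ortho(d,.02 if c=="top" else .036)
    for n,(p,v) in o.items():
        ang=np.degrees(np.arctan2(v[0],v[1]) if n=="fence" else np.arctan2(-v[1],v[0]));ang=(ang+90)%180-90
        print(c,n,p.round(4),round(ang,2))
        cv2.line(im,*[tuple(int(a) for a in w2p(*(p+s*v))) for s in(-.15,.15)],(0,0,255),1)
    th=np.radians(12.6);u=np.array([np.sin(th),np.cos(th)]);v=np.array([np.cos(th),-np.sin(th)])
    xf=o["fence"][0]@v-.0665; ys=[o["end"][0]@u-.09,o["rear"][0]@u+.2]
    print("seat x, y(end), y(rear) in jig-aligned",round(xf,4),np.round(ys,4))
    pc={"top":(.5430,.0584),"scene":(.5455,.0578)}[c];print("panel",np.round([np.dot(pc,v),np.dot(pc,u)],4))
    cv2.imwrite(f"o_{c}.png",im)
cv2.imwrite("pics/fit2.png",np.hstack([cv2.resize(cv2.imread(f"o_{c}.png"),(400,280)) for c in("top","scene")]))
E
```

```text
top fence [0.6173 0.0256] 12.44
top end [0.5114 0.2036] 11.48
top rear [ 0.5166 -0.0934] 12.21
seat x, y(end), y(rear) in jig-aligned 0.5303 [0.2203 0.2216]
panel [0.5172 0.1754]
scene fence [0.6197 0.0252] 12.11
scene end [0.5138 0.2096] 11.59
scene rear [ 0.5213 -0.096 ] 12.43
seat x, y(end), y(rear) in jig-aligned 0.5328 [0.2266 0.2201]
panel [0.5198 0.1754]
```

View pics/fit2.png

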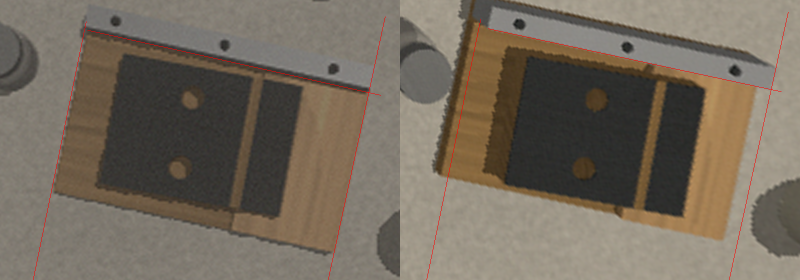

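```bash
cat > go.py <<'E'
import sys,numpy as np
from scipy.spatial.transform import Rotation as Ro
from workcell import bot
O=np.array([.5669,.0998]);th=np.radians(-12.3);J=np.array([[np.cos(th),-np.sin(th)],[np.sin(th),np.cos(th)]])
def state():
    o=bot.get_obs();R=Ro.from_euler("xyz",o["tcp_rot"],degrees=True).as_matrix();p=np.array(o["ee_pos"]);return o,R,p
def plan(jx,jy,z):
    o,R,p=state();tgt=np.r_[O+J@[jx,jy],z]
    jp=J.T@(p[:2]-O);y=R[:,1];v=J[:,0]
    # roll about tool x to bring y axis onto +-v
    c=[np.arctan2(np.dot(s*np.r_[v,0],R[:,2]),np.dot(s*np.r_[v,0],y)) for s in(1,-1)]
    print("t",round(o["time"],2),"jig xy mm",(jp*1e3).round(1),"z",p[2].round(4),"F jig",(J.T@np.array(o["wrist_force"])[:2]).round(2),np.round(o["wrist_force"][2],2),"q6",round(o["q"][5],1))
    print("shift",(R.T@(tgt-p)).round(4),"roll opts",np.round(c,3));return R
if __name__=="__main__":
    R=plan(*map(float,sys.argv[1:4]));Jw=np.c_[np.r_[J[:,0],0],np.r_[J[:,1],0],[0,0,1]]
    print("tool per jig x,y,z:\n",(R.T@Jw).round(4))
E
python3 go.py -.115 -.045 .15
```

```text
t 1.0 jig xy mm [-401.3  315.8] z 0.2313 F jig [-0.07 -0.09] 0.57 q6 90.0
shift [ 0.0813 -0.282   0.3642] roll opts [ 1.33  -1.812]
tool per jig x,y,z:
 [[-0.      0.     -1.    ]
 [ 0.2388  0.9711  0.    ]
 [ 0.9711 -0.2388 -0.    ]]
```

apply_moves:
  commands:
    - [0.0,-0.024,0.03,0.11,-1]
    - [0.0,-0.047,0.061,0.22,-1]
    - [0.0,-0.071,0.091,0.33,-1]
    - [0.0,-0.094,0.121,0.44,-1]
    - [0.01,-0.118,0.152,0.55,-1]
    - [0.02,-0.141,0.182,0.66,-1]
    - [0.03,-0.165,0.212,0.78,-1]
    - [0.04,-0.188,0.243,0.89,-1]
    - [0.05,-0.212,0.273,1.0,-1]
    - [0.06,-0.235,0.303,1.11,-1]
    - [0.07,-0.259,0.334,1.22,-1]
    - [0.081,-0.282,0.364,1.33,-1]
  newtons: 30

```text
time: 2.2
ee_pos: [0.4454, 0.0788, 0.1502]
tcp_rot: [113.6, 89.9, 11.0]
wrist_force: [0.7, -0.0, 0.6]
opening: -0.0002
```

```bash
python3 go.py -.115 -.045 .024
```

```text
t 2.2 jig xy mm [-114.3  -46.4] z 0.1502 F jig [0.7  0.14] 0.59 q6 112.6
shift [ 0.1262 -0.0008 -0.0013] roll opts [-0.005  3.137]
tool per jig x,y,z:
 [[ 8.e-04  4.e-04 -1.e+00]
 [ 1.e+00 -5.e-03  8.e-04]
 [-5.e-03 -1.e+00 -4.e-04]]
```

apply_moves:
  commands:
    - [0.04,0,0,-0.005,-1]
    - [0.08,0,0,-0.005,-1]
    - [0.11,0,0,-0.005,-1]
    - [0.126,0,0,-0.005,-1]
    - [0.126,0.006,0,-0.005,-1]
    - [0.126,0.012,0,-0.005,-1]
    - [0.126,0.016,0,-0.005,-1]
    - [0.126,0.02,0,-0.005,-1]
    - [0.126,0.024,0,-0.005,-1]

```text
time: 3.1
ee_pos: [0.4697, 0.0737, 0.025]
tcp_rot: [119.8, 89.9, 17.5]
wrist_force: [-1.4, -0.2, 1.1]
opening: -0.0
```

```bash
python3 go.py -.082 -.045 .024|head -2
```

```text
t 3.1 jig xy mm [-89.4 -46.2] z 0.025 F jig [-1.27 -0.51] 1.1 q6 111.2
shift [ 0.001   0.0074 -0.0012] roll opts [ 0.    -3.142]
```

apply_moves:
  commands:
    - [0.001,0.002,0,0,-1]
    - [0.001,0.004,0,0,-1]
    - [0.001,0.006,0,0,-1]
    - [0.001,0.007,0,0,-1]
    - [0.001,0.008,0,0,-1]

```text
time: 3.6
ee_pos: [0.4775, 0.072, 0.024]
tcp_rot: [120.9, 89.9, 18.6]
wrist_force: [-1.5, 1.1, 1.0]
opening: 0.0003
```

```bash
cat > pm.py <<'E'
from h import *
from go import *
from workcell import cams
import sys
def panel(cam,z=.038,draw=None,save=None):
    d=cams.camera(cam);im=ortho(d,z);V=cv2.cvtColor(im,cv2.COLOR_BGR2HSV)[...,2]
    m=cv2.morphologyEx((V<58).astype(np.uint8),cv2.MORPH_OPEN,np.ones((5,5)))
    n,l,st,ce=cv2.connectedComponentsWithStats(m)
    i=[k for k in range(1,n) if st[k,4]>2500]
    for k in i:
        r=cv2.minAreaRect(cv2.findNonZero((l==k).astype(np.uint8)));c=J.T@(p2w(*r[0])-O)
        print(cam,"jig mm",(c*1e3).round(1),"size",np.round(np.array(r[1])/2,1),"rel yaw",round(12.3-r[2] if r[2]<45 else 102.3-r[2],2))
    if save: cv2.imwrite(save,im)
if __name__=="__main__":
    for c in("top","scene"): panel(c,float(sys.argv[1]),save=f"pics/{c}_{sys.argv[2]}.png")
E
python3 go.py -.078 -.045 .024|head -2; python3 pm.py .038 a
```

```text
t 3.6 jig xy mm [-81.5 -46.2] z 0.024 F jig [-1.68  0.81] 1.03 q6 110.9
shift [ 0.      0.0035 -0.0012] roll opts [ 0.    -3.142]
top jig mm [-28.9 -81.1] size [141.9  38.1] rel yaw 20.88
scene jig mm [-45.2 -83.1] size [250.8 216.3] rel yaw -2.04
```

Run:
```python
import cv2,numpy as np
cv2.imwrite("pics/a.png",np.vstack([cv2.imread(f"pics/{c}_a.png")[60:360] for c in("top","scene")]))
```

```text
(no output)
```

View pics/a.png

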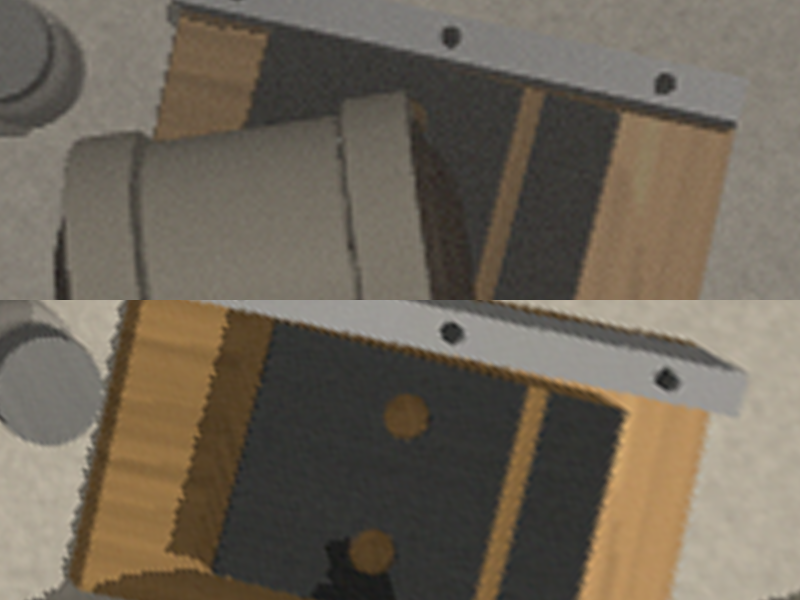

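The hand covers part of the top view. The panel's +x edge is about 4–6 mm off the fence and nearly parallel to it (top row ~27–35 at column 268, ~100–112 at column 620). I'll close the gap gently.

apply_moves:
  commands:
    - [0,0.001,0,0,-1]
    - [0,0.002,0,0,-1]
    - [0,0.003,0,0,-1]
    - [0,0.004,0,0,-1]

```text
time: 4.1
ee_pos: [0.4805, 0.0708, 0.0237]
tcp_rot: [-59.5, 90.0, -161.8]
wrist_force: [-6.3, -2.2, 2.7]
opening: 0.0003
```

```bash
python3 go.py -.078 -.045 .024|head -2
```

```text
t 4.1 jig xy mm [-78.3 -46.7] z 0.0237 F jig [-5.72 -3.55] 2.67 q6 110.7
shift [-0.0003  0.0003 -0.0017] roll opts [-0.     3.142]
```

apply_moves:
  commands:
    - [0,0.001,0,0,-1]
    - [0,0.002,0,0,-1]

```text
time: 4.3
ee_pos: [0.4815, 0.0701, 0.0236]
tcp_rot: [-63.1, 89.9, -165.4]
wrist_force: [-8.0, -1.8, 4.3]
opening: 0.0004
```

```bash
python3 go.py -.078 -.045 .024|head -2
```

```text
t 4.3 jig xy mm [-77.1 -47.2] z 0.0236 F jig [-7.41 -3.46] 4.33 q6 110.6
shift [-0.0004 -0.0009 -0.0022] roll opts [-0.     3.141]
```

apply_moves:
  commands:
    - [0,-0.01,0,0,-1]
    - [0,-0.03,0,0,-1]
    - [-0.04,-0.05,0,0,-1]
    - [-0.09,-0.07,0,0,-1]
    - [-0.12,-0.11,0,0,-1]
    - [-0.12,-0.16,0,0,-1]
    - [-0.12,-0.2,0,0,-1]

```text
time: 5.0
ee_pos: [0.2851, 0.1131, 0.145]
tcp_rot: [157.6, 90.0, 55.3]
wrist_force: [-0.7, 0.9, 0.5]
opening: 0.0003
```

```bash
python3 pm.py .038 b; python3 go.py -.01 -.165 .15
```

```text
top jig mm [ 10.7 -27.2] size [ 78.6 111.5] rel yaw 18.22
top jig mm [-42.5   2.5] size [81.5 30.3] rel yaw -16.87
top jig mm [-29.4 -60.7] size [37.2 42.5] rel yaw -4.16
scene jig mm [  2.4 -23.8] size [131.2 129.8] rel yaw -0.27
scene jig mm [   2.3 -120.1] size [ 37.3 129.4] rel yaw -0.3
t 5.1 jig xy mm [-279.8  -47.1] z 0.1449 F jig [0.12 0.38] 0.55 q6 123.9
shift [-0.0052  0.2696  0.1185] roll opts [ 2.00e-03 -3.14e+00]
tool per jig x,y,z:
 [[ 1.0e-04  1.0e-03 -1.0e+00]
 [ 1.0e+00  2.1e-03  1.0e-04]
 [ 2.1e-03 -1.0e+00 -1.0e-03]]
```

apply_moves:
  commands:
    - [-0.005,0.04,0.018,0,-1]
    - [-0.005,0.08,0.036,0,-1]
    - [-0.005,0.12,0.054,0,-1]
    - [-0.005,0.16,0.072,0,-1]
    - [-0.005,0.2,0.09,0,-1]
    - [-0.005,0.24,0.108,0,-1]
    - [-0.005,0.28,0.121,0,-1]
    - [0.03,0.28,0.121,0,-1]
    - [0.07,0.28,0.121,0,-1]
    - [0.1,0.28,0.121,0,-1]
    - [0.1195,0.28,0.121,0,-1]
    - [0.1205,0.28,0.121,0,-1]

```text
time: 6.3
ee_pos: [0.5307, -0.064, 0.0218]
tcp_rot: [-103.1, 89.8, 154.7]
wrist_force: [0.7, 0.0, -0.2]
opening: -0.0
```

```bash
python3 go.py 0 -.106 .024
```

```text
t 6.3 jig xy mm [  -0.5 -167.7] z 0.0218 F jig [0.71 0.17] -0.22 q6 95.3
shift [-0.0022  0.0006 -0.0617] roll opts [ 2.00e-03 -3.14e+00]
tool per jig x,y,z:
 [[-2.6e-03  6.0e-04 -1.0e+00]
 [ 1.0e+00  1.9e-03 -2.6e-03]
 [ 1.9e-03 -1.0e+00 -6.0e-04]]
```

apply_moves:
  commands:
    - [-0.0025,0,-0.005,0,-1]
    - [-0.0025,0,-0.01,0,-1]
    - [-0.0025,0,-0.015,0,-1]
    - [-0.0025,0,-0.018,0,-1]
    - [-0.0025,0,-0.022,0,-1]
    - [-0.0025,0,-0.026,0,-1]
    - [-0.0025,0,-0.03,0,-1]
    - [-0.0025,0,-0.034,0,-1]
    - [-0.0025,0,-0.038,0,-1]
    - [-0.0025,0,-0.042,0,-1]
    - [-0.0025,0,-0.046,0,-1]
    - [-0.0025,0,-0.05,0,-1]

```text
time: 7.5
ee_pos: [0.5413, -0.0148, 0.0243]
tcp_rot: [-101.3, 89.8, 156.5]
wrist_force: [-0.5, -2.0, 1.6]
opening: -0.0003
```

```bash
python3 go.py 0 -.106 .024|head -2; python3 pm.py .038 c
```

```text
t 7.5 jig xy mm [  -0.6 -117.4] z 0.0243 F jig [-0.09 -2.07] 1.62 q6 100.6
shift [ 0.0003  0.0006 -0.0114] roll opts [ 2.00e-03 -3.14e+00]
top jig mm [11.9 30.9] size [109.6 176.6] rel yaw 10.79
scene jig mm [0.8 7.7] size [132.  131.8] rel yaw 0.24
scene jig mm [ -24.6 -168.9] size [243.1 133.7] rel yaw -17.16
```

apply_moves:
  commands:
    - [0,0,-0.002,0,-1]
    - [0,0,-0.004,0,-1]
    - [0,0,-0.006,0,-1]
    - [0,0,-0.008,0,-1]
    - [0,0,-0.01,0,-1]
    - [0,0,-0.012,0,-1]
    - [0,0,-0.0135,0,-1]

```text
time: 8.3
ee_pos: [0.5442, -0.001, 0.0242]
tcp_rot: [-113.7, 89.8, 144.1]
wrist_force: [-0.0, -0.9, 0.4]
opening: 0.0
```

```bash
python3 go.py 0 -.1 .024|head -2; python3 pm.py .038 d
```

```text
t 8.3 jig xy mm [  -0.7 -103.3] z 0.0242 F jig [ 0.15 -0.84] 0.35 q6 102.0
shift [ 0.0002  0.0007 -0.0033] roll opts [ 3.000e-03 -3.139e+00]
top jig mm [ 8.7 50.2] size [101.6 173. ] rel yaw 12.12
scene jig mm [ 3.1 30.4] size [130.8 128.7] rel yaw 0.13
scene jig mm [ -26.3 -156.4] size [265.1 131.5] rel yaw -17.71
```

```bash
python3 pm.py .030 e
python3 - <<'E'
import cv2
cv2.imwrite("pics/e.png",cv2.imread("pics/scene_e.png"))
E
```

```text
top jig mm [10.3 51.9] size [102.6 174.5] rel yaw 11.96
scene jig mm [ 0.  24.9] size [132.4 129.7] rel yaw 0.18
scene jig mm [ -28.2 -159.5] size [260.  132.7] rel yaw -17.77
```

View pics/scene_e.png

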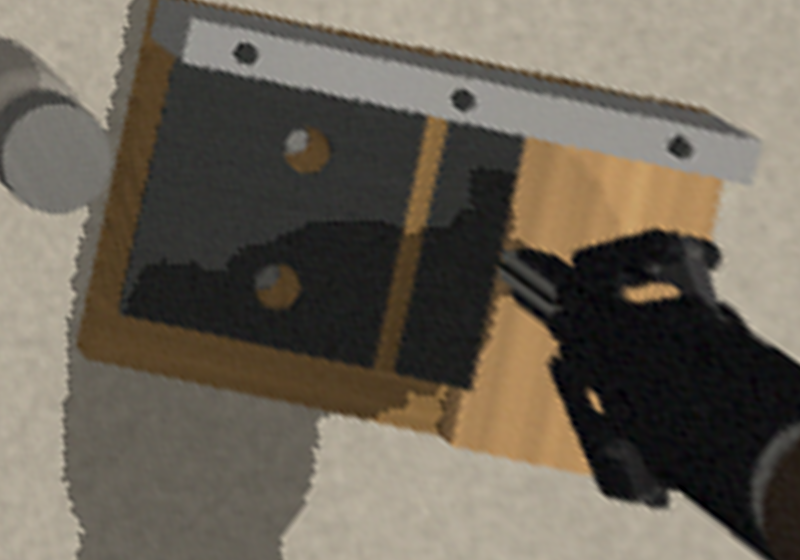

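The pins show through both holes, at the upper left of each (holes at about 307,150 and 278,287). The rear has dropped past the ledge, and roughly 4 mm remains.

apply_moves:
  commands:
    - [0,0,-0.001,0,-1]
    - [0,0,-0.002,0,-1]
    - [0,0,-0.003,0,-1]
    - [0,0,-0.004,0,-1]

```text
time: 8.9
ee_pos: [0.545, 0.0027, 0.0242]
tcp_rot: [-106.9, 89.8, 150.9]
wrist_force: [-0.7, -1.7, 0.0]
opening: -0.0002
```

```bash
python3 go.py 0 -.1 .024|head -2; python3 pm.py .030 f
```

```text
t 8.9 jig xy mm [ -0.7 -99.5] z 0.0242 F jig [-0.33 -1.8 ] 0.03 q6 102.4
shift [0.0002 0.0007 0.0005] roll opts [ 2.000e-03 -3.139e+00]
top jig mm [10.1 55.6] size [174.5  97.4] rel yaw 12.47
scene jig mm [ 0.1 25.2] size [132.4 129.8] rel yaw 0.02
scene jig mm [ -29.5 -159.2] size [260.9 132.7] rel yaw -18.5
```

apply_moves:
  commands:
    - [0,0,-0.001,0,-1]
    - [0,0,-0.002,0,-1]
    - [0,0,-0.003,0,-1]

```text
time: 9.3
ee_pos: [0.5453, 0.004, 0.0242]
tcp_rot: [-42.3, 89.8, -144.5]
wrist_force: [-3.9, -13.3, 3.1]
opening: 0.0
```

```bash
python3 go.py 0 -.1 .024|head -2; python3 pm.py .030 g
```

```text
t 9.3 jig xy mm [ -0.7 -98.2] z 0.0242 F jig [ -0.94 -13.85] 3.07 q6 102.7
shift [0.0002 0.0007 0.0018] roll opts [ 1.00e-03 -3.14e+00]
top jig mm [ 9.5 58.8] size [174.   95.4] rel yaw 12.64
scene jig mm [ 0.2 25.9] size [131.5 130. ] rel yaw 0.13
scene jig mm [ -29.5 -157.5] size [261.7 132. ] rel yaw -18.62
```

The force rose to 14 N with no panel movement, so the panel is up against the pins. I'll retreat and check.

apply_moves:
  commands:
    - [0,0,0.01,0,-1]
    - [0,0,0.025,0,-1]
    - [-0.04,0,0.03,0,-1]
    - [-0.08,0,0.03,0,-1]
    - [-0.12,0,0.03,0,-1]
    - [-0.13,-0.05,0.03,0,-1]
    - [-0.13,-0.1,0.03,0,-1]
    - [-0.13,-0.15,0,0,-1]
    - [-0.13,-0.2,-0.04,0,-1]
    - [-0.13,-0.25,-0.09,0,-1]
    - [-0.13,-0.27,-0.14,0,-1]
    - [-0.13,-0.27,-0.18,0,-1]

```text
time: 10.6
ee_pos: [0.3214, 0.2066, 0.1553]
tcp_rot: [-52.0, 89.9, -154.3]
wrist_force: [1.7, -0.6, 0.7]
opening: 0.0005
```

```bash
python3 pm.py .030 z
python3 - <<'E'
from h import *
from go import O,J
from workcell import cams
for c in("scene","top"):
    d=cams.camera(c);P=cloud(d).reshape(-1,3);q=(P[:,:2]-O)@J
    for ny,(a,b) in {"front":(35,80),"mid":(-40,0),"rear":(-85,-70)}.items():
        for nx,(e,f) in {"-x":(-55,-10),"+x":(10,55)}.items():
            m=(q[:,0]>e/1e3)&(q[:,0]<f/1e3)&(q[:,1]>a/1e3)&(q[:,1]<b/1e3)&(P[:,2]<.06)
            print(c,ny,nx,m.sum(),np.median(P[m,2]).round(4) if m.any() else None)
    m=(q[:,1]>-.18)&(q[:,1]<-.11)&(abs(q[:,0])<.05)&(P[:,2]<.06);print("ledge (20)",np.median(P[m,2]).round(4))
a,b=[cv2.imread(f"pics/{c}_z.png")[0:300] for c in("top","scene")]
cv2.imwrite("pics/zz.png",np.vstack([a,b]))
E
```

```text
top jig mm [-12.5  21. ] size [125.6 100.4] rel yaw -10.29
scene jig mm [ 1.  26.8] size [131.1 129.4] rel yaw 0.0
scene jig mm [  0.8 -69.4] size [ 37.9 128.6] rel yaw 0.35
scene front -x 414 0.0309
scene front +x 442 0.0309
scene mid -x 332 0.0308
scene mid +x 345 0.0307
scene rear -x 120 0.0309
scene rear +x 118 0.0307
ledge (20) 0.0206
top front -x 427 0.0297
top front +x 428 0.0296
top mid -x 382 0.0299
top mid +x 376 0.0299
top rear -x 142 0.0295
top rear +x 141 0.0299
ledge (20) 0.0193
```

View pics/zz.png

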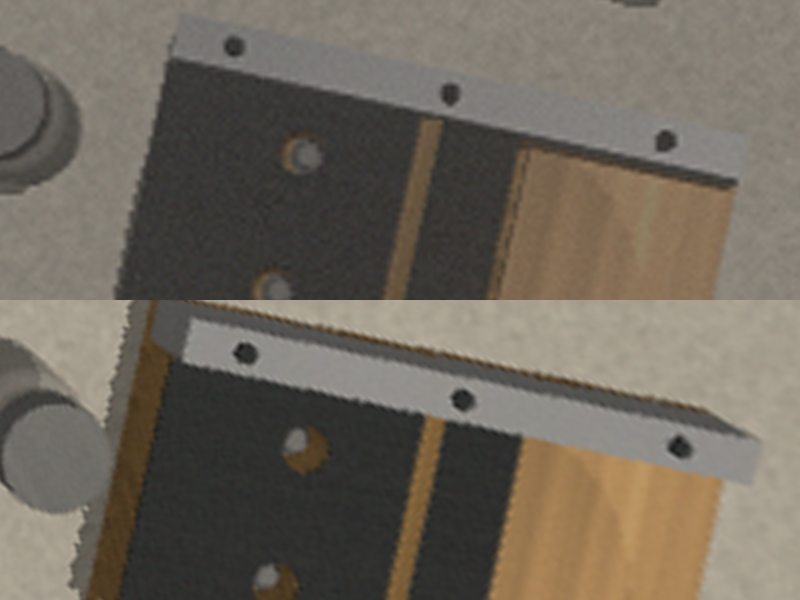

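```bash
python3 -c "
from workcell import bot
o=bot.get_obs();print(o['time'],o['wrist_force'],o['qd']);print(bot.job_done())"
```

```text
10.8 [ 0.10369867 -0.17349034 -0.2844842 ] [-3.21683006 -0.49398425 -0.39674326  0.40684546 -0.20672441 -0.3105729 ]
the job is handed in; nothing more can be done
None
```

The panel is seated on both pins and the job is handed in, at 10.8 s on the clock; no verdict was reported. With shut fingers I pushed the panel about 13 mm over to the fence. I then pushed its rear edge about 48 mm along the fence until the rear dropped off the ledge and the force rose to 14 N, and backed the hand away.

**Last checks:**
- **Flat:** the panel top measures 10.0–10.6 mm above the ledge at all six points in both cameras, where 10 mm means fully home.
- **Aligned:** yaw relative to the jig was 0–0.35° from the scene camera, the front edge is flush with the board end, and both pins show inside their holes. I did not measure the hole-to-pin distance directly.
- **Hand clear:** the TCP was 0.155 m above the table with wrist force near zero. Joint 1 was still settling at about 3°/s when I handed in.
- **Bystanders:** the hand never went near the mug, jar or hammer. I did not measure their positions again at the end.

**Unusable readings:** automatic panel fits from the top camera were spoiled by the arm and its shadow. I relied on the scene camera fits and the depth readings instead. The two cameras otherwise differed by about 2 mm.

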